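# Clear broken rice cracker off the serving board and put the table scraper away

### The arm

A 6-joint arm with a two-finger parallel gripper is mounted at the origin on the work surface. World frame = base frame: x ahead of the robot, y to its left, z up, the work surface at z = 0. Lengths are in m, angles in rad, forces in N, time in s.
With the tool pointing down it reaches from about 0.35 to 0.775 m from the base axis. Payload 5.5 kg.
Tool frame: the origin (TCP) lies at the very end of the fingers, on their centre line; the grasp point (between the pads) lies 19 mm behind it; z points along the fingers, y is the direction in which the jaws open and shut (so a half turn about z gives the same grasp; the last joint's range is limited). The gripper opens to 85 mm and grips with 20 to 120 N. Pads are 22 mm wide; open, the fingers measure 114 mm over their backs; the gripper's body (76 mm by 85 mm) begins 54 mm behind the grasp point. The pads swing forward as they close: fully open they stand 13 mm farther back than shut.
Start: joints at [1.153, 0.313, 0.046, 1.304, 0, 1.431], TCP at [0.158, 0.553, 0.231] pointing down, gripper open.
Joint ranges: [-2.76, 2.76], [-0.86, 1.69], [-1.03, 1.26], [-2.2, 2.34], [-1.47, 1.5], [-3.14, 3.14]. Speed limits (rad/s): [2.57, 2.57, 3.14, 3.14, 3.14, 3.14].

### API

Orientations are given as a unit quaternion [w, x, y, z].
In Python, from workcell import get_state, imaging, env, spotter gives the robot as it stands.
- The arm moves only by the tool play_rows, never from a script. Its argument "moves" is a list of rows, each an object with "claw": the finger opening in cm, from 0 to 8.54; "delta_pos": the shift along the tool's x, y, z in cm, a list of three; "twist": the turn about the tool's z in degrees. A call has 1 to 12 rows; each row is the pose to reach, as a shift and turn from the pose commanded when the call began, along the tool's axes at that moment; what a row does not reach only later rows make up. A row lasts 1/8 s, in which the tool goes at most 62.5 mm and 10.7 degrees, less where a joint would pass 70% of its speed; a pose out of reach is approached as far as the arm can. A call with a gripper value outside its range is refused whole. The fingers move at their own pace and stop on an object; "force" is the grip in N (left out, the last holds). Time passes only in rows, so rows that repeat a pose let the fingers close. It gives the time, the measured TCP pose, the force and the opening at its end, in the units of the state.
- get_state(): the state, without advancing time (a new reading comes with each control period).
- imaging.read_camera(name): name is "scene" or "top"; returns the picture (420x560x3 uint8, red, green, blue); there is no depth.
- imaging.camera_info(name): a dict with "fx", "fy", "cx", "cy" (pixels), "world_to_cam" (4x4, takes a point from world to camera coordinates). Camera axes: x right, y down, z forward; pixel columns grow to the right and rows downward; lengths in m; the calibration is good to about 2 mm. A picture is of the moment at which its call begins. camera_info takes no time and is no camera call.
- env.hand_in(): hands the job in, once; it reports no verdict.
Trained networks look in the newest picture that a camera, given by its name, has taken for a name from the list of things; names that differ only in an ending like _2 or _b are one class to them, and where a whole thing is asked for, a point or a joint stands for the part that bears it (a point fixed in the world has none). Each returns a list of dicts, best first, with "conf" (0 to 1); they miss things now and then, are a little off and sometimes report something else, mostly with a low value. They report only what shows in the picture. A call takes as long as a camera call.
- spotter.spot_in(camera, query): "extent" ([left, top, right, bottom] in pixels, round what is visible of it).
The state is a dict: "clock": time; "joint_pos": joint angles; "qvel": joint speeds; "tau": joint torques, N m; "tcp_pos": TCP position; "orientation": TCP orientation; "wrist_force": force on the tool from outside, world axes, zero at the start; "ft_torque": the same for the moment, N m; "finger_gap": finger opening in m.
Only numpy, scipy, OpenCV 4.12 (cv2) and the standard library are available. Lean on these libraries where they do the work, as an engineer would, in place of code of your own. Each camera call takes 0.05 s, during which the arm holds its last target. There are 200 camera calls.

### The job

Pick up the table scraper and use it to sweep all five broken pieces of rice cracker off the black serving board into the metal crumb tray beside it, without touching the pieces with the fingers. Then put the scraper away in its wooden stand, rubber edge down, fully home, flat and square in the pocket; never let it drop from a height. Leave the two bowls and the tea cup where they stand.

Things in the scene. Friction and masses are not known exactly. Their poses are not given: they have to be found in the camera images.
- board: Fixed black serving board, 180 (x) x 200 (y) x 24 mm high. Origin: centre of its underside, on the table; z up. Along its two x sides runs a red rail 8 mm wide standing 6 mm above the board's top (164 mm clear between rails); its two y ends are open. The crumb tray lies against one y end (either one), the stand near the other.
- tray: Fixed open metal crumb tray, 180 (x) x 120 (y) x 19 mm high, walls and floor about 4 mm. Origin: centre of its underside, on the table; z up. One long side lies against an open end of the board, its rim 5 mm below the board's top.
- stand: Fixed pale wooden stand for the scraper, 139 (x) x 61 (y) x 20 mm high, with an open-topped pocket 105 (x) x 29 (y) mm in its centre, 14 mm deep (grey pocket floor 6 mm above the table). Origin: centre of its underside; z up.
- scraper: Loose table scraper, standing upright on the table in front of the board. Head 100 (x) x 24 (y) x 30 mm high: black rubber lower 10 mm, orange above. On top, centred, a brown wooden handle 60 (x) x 20 (y) mm, from 30 to 72 mm above the underside. Origin: centre of its underside; x along its length, z up. About 0.16 kg.
- piece1: Loose broken piece of rice cracker, golden, irregular, about 24 x 17 mm and 8 mm thick, lying flat on the board at the start. Origin: centre of its underside.
- piece2: Loose broken piece of rice cracker, golden, irregular, about 24 x 17 mm and 8 mm thick, lying flat on the board at the start. Origin: centre of its underside.
- piece3: Loose broken piece of rice cracker, golden, irregular, about 24 x 17 mm and 8 mm thick, lying flat on the board at the start. Origin: centre of its underside.
- piece4: Loose broken piece of rice cracker, golden, irregular, about 24 x 17 mm and 8 mm thick, lying flat on the board at the start. Origin: centre of its underside.
- piece5: Loose broken piece of rice cracker, golden, irregular, about 24 x 17 mm and 8 mm thick, lying flat on the board at the start. Origin: centre of its underside.
- rice_bowl: White bowl with coloured dots, bystander: 114 mm across, 62 mm high. Origin: centre of its underside.
- soup_bowl: Red bowl, bystander: 114 mm across, 62 mm high. Origin: centre of its underside.
- tea_cup: Blue cup, bystander: 68 mm across, 75 mm high, on the far side of the board. Origin: centre of its underside.

How it is judged:
On the way, in this order (a step that is already met when the one before it is completed fails the run):
1. all five pieces lie in the crumb tray (x of piece1 in the frame of tray between -0.088 and 0.088 m and y of piece1 in the frame of tray between -0.059 and 0.059 m and z of each of piece1, piece2, piece3, piece4, piece5 in the frame of tray below 0.019 m and x of piece2 in the frame of tray between -0.088 and 0.088 m and y of piece2 in the frame of tray between -0.059 and 0.059 m and x of piece3 in the frame of tray between -0.088 and 0.088 m and y of piece3 in the frame of tray between -0.059 and 0.059 m and x of piece4 in the frame of tray between -0.088 and 0.088 m and y of piece4 in the frame of tray between -0.059 and 0.059 m and x of piece5 in the frame of tray between -0.088 and 0.088 m and y of piece5 in the frame of tray between -0.059 and 0.059 m), for 0.2 s.
2. the scraper sits fully home in the stand's pocket (x of scraper in the frame of stand between -0.005 and 0.005 m and y of scraper in the frame of stand between -0.005 and 0.005 m and z of scraper in the frame of stand below 0.0085 m and angle between the x axis of scraper and the x axis of stand, either way round below 0.1 rad and angle between scraper's own z axis and vertical below 0.06 rad), for 0.2 s.
At the end, for the whole second after the job is handed in: All five pieces lie inside the crumb tray below its rim; the scraper stands rubber edge down in the stand's pocket, underside within 2.5 mm of the pocket floor, centred within 5 mm each way, square within 0.1 rad (either way round), upright within 0.06 rad; all at rest (all of step 1 and all of step 2 and linear speed of each of piece1, piece2, piece3, piece4, piece5, scraper below 0.02 m/s); the robot touches nothing.
It fails at once if the fingers touch a piece of cracker (over 0.3 N) (contact force between the fingers and piece1 above 0.3 N or contact force between the fingers and piece2 above 0.3 N or contact force between the fingers and piece3 above 0.3 N or contact force between the fingers and piece4 above 0.3 N or contact force between the fingers and piece5 above 0.3 N).
It fails at once if the scraper is let go while its underside is more than 40 mm above the table (height (world z) of scraper above 0.04 m and contact force between the fingers and scraper below 0.01 N).
It fails at once if a bowl or the tea cup is moved by more than 20 mm (distance of any of rice_bowl, soup_bowl, tea_cup from where it was at the start of the episode above 0.02 m).
It also fails if it takes over 61 s, if anything falls off the work surface, if the arm or the gripper's body presses on something with over 40 N, if the wrist force passes 120 N, or if a joint passes its speed limit or range.

## Working session

There is one attempt and no reset: what is moved stays moved. The work goes in short steps, Python scripts to look and compute and a tool call to move; the robot and the scene stay as the last step left them, time stands still between calls to the robot, and variables do not carry over. Pictures are saved under pics/ and viewed, about 8 in all and at most 12, crops included, and the job is handed in when it is done.

Besides the shell and the picture viewer there is one more tool, called after "Emit:" as name(argument=value, ...) on one line, values as JSON. play_rows: Moves the arm, as the interface text tells. Its arguments: {"type":"object","properties":{"moves":{"type":"array"},"force":{"type":"number"}},"required":["moves"]}

```bash
mkdir -p pics; ls; python3 - <<'E'
from workcell import get_state, imaging, env, spotter
import cv2, numpy as np
for n in ["scene","top"]:
    im=imaging.read_camera(n); cv2.imwrite(f"pics/{n}0.png",cv2.cvtColor(im,cv2.COLOR_RGB2BGR))
    i=imaging.camera_info(n); print(n,i["fx"],i["cx"],i["cy"],np.round(i["world_to_cam"],4).tolist())
    for q in ["board","tray","stand","scraper","piece1"]:
        print(q,[(np.round(d["extent"]).tolist(),round(d["conf"],2)) for d in spotter.spot_in(n,q)][:7])
print(get_state())
E
```

```text
pics
scene 441.71943428960816 276.9368648014345 211.96821580133872 [[-0.7805, 0.6249, 0.0157, 0.4828], [0.4545, 0.5846, -0.6721, -0.2614], [-0.4292, -0.5174, -0.7403, 1.4108], [0.0, 0.0, 0.0, 1.0]]
board [([216.0, 156.0, 315.0, 232.0], 0.94)]
tray [([192.0, 140.0, 262.0, 192.0], 0.82)]
stand []
scraper [([315.0, 158.0, 342.0, 198.0], 0.85), ([166.0, 103.0, 205.0, 135.0], 0.51)]
piece1 [([264.0, 175.0, 280.0, 182.0], 0.47), ([270.0, 197.0, 276.0, 201.0], 0.43), ([240.0, 192.0, 252.0, 198.0], 0.37)]
top 397.0964005784085 276.4468393920983 214.21899857714453 [[-0.0298, -0.9994, -0.0149, 0.0436], [-0.9857, 0.0318, -0.1654, 0.6132], [0.1658, 0.0098, -0.9861, 1.035], [0.0, 0.0, 0.0, 1.0]]
board [([275.0, 188.0, 355.0, 264.0], 0.56), ([244.0, 206.0, 266.0, 258.0], 0.3)]
tray [([345.0, 185.0, 396.0, 249.0], 0.93)]
stand [([246.0, 207.0, 268.0, 253.0], 0.56), ([271.0, 278.0, 309.0, 289.0], 0.31)]
scraper [([271.0, 278.0, 310.0, 287.0], 0.6), ([299.0, 200.0, 311.0, 206.0], 0.42)]
piece1 [([308.0, 236.0, 316.0, 246.0], 0.61), ([317.0, 198.0, 322.0, 203.0], 0.43), ([320.0, 235.0, 328.0, 244.0], 0.42)]
{'clock': 0.6, 'joint_pos': array([ 1.15340827e+00,  3.13139273e-01,  4.61014805e-02,  1.30360095e+00,
       -2.63802855e-05,  1.43119041e+00]), 'qvel': array([ 1.83968768e-03,  8.22034074e-04, -3.87458485e-05, -9.04992135e-04,
        1.49686390e-03,  1.28399517e-03]), 'tau': array([-2.16660694e-03, -4.80148602e+01,  2.98666191e+01,  2.26592747e-04,
       -2.01611510e-04,  3.81330850e-06]), 'tcp_pos': array([0.15771512, 0.55298916, 0.23135837]), 'orientation': array([3.43427419e-05, 1.38444950e-01, 9.90370127e-01, 7.21301577e-05]), 'wrist_force': array([-0.30119656,  0.42862022,  0.54471585]), 'ft_torque': array([ 0.01140896,  0.0110944 , -0.01169714]), 'finger_gap': 0.08530623112573225}
```

```bash
python3 - <<'E'
import cv2
a=cv2.imread("pics/top0.png")[170:300,220:420]; cv2.imwrite("pics/t0c.png",cv2.resize(a,None,fx=4,fy=4,interpolation=cv2.INTER_CUBIC))
a=cv2.imread("pics/scene0.png")[80:260,140:390]; cv2.imwrite("pics/s0c.png",cv2.resize(a,None,fx=3.2,fy=3.2,interpolation=cv2.INTER_CUBIC))
E
```

```text
(no output)
```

View pics/t0c.png

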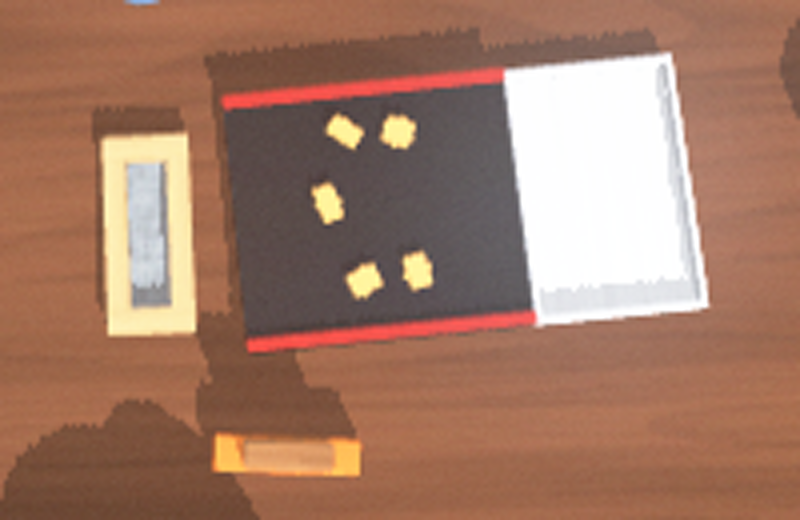

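View pics/s0c.png

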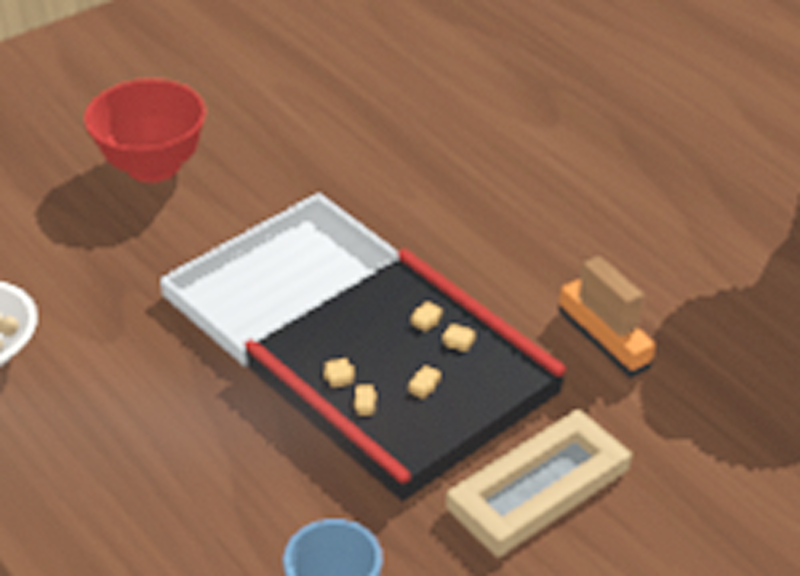

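The top view (4x crop, offset 220,170) shows the stand at crop (149,235), the board in the middle with five pieces, and the tray on its right (−y). The scraper is at crop (287,455) with its long axis along world y. The scene view agrees.

```bash
cat > h.py <<'E'
import numpy as np, cv2
from workcell import get_state, imaging, env, spotter
def bp(n,uv,z):
    i=imaging.camera_info(n); T=np.array(i["world_to_cam"]); R,t=T[:3,:3],T[:3,3]
    uv=np.atleast_2d(uv).astype(float)
    d=np.c_[(uv[:,0]-i["cx"])/i["fx"],(uv[:,1]-i["cy"])/i["fy"],np.ones(len(uv))]@R
    c=-R.T@t
    return (c+d*((z-c[2])/d[:,2])[:,None])[:,:2]
def pr(n,P):
    i=imaging.camera_info(n); T=np.array(i["world_to_cam"]); q=np.atleast_2d(P)@T[:3,:3].T+T[:3,3]
    return np.c_[q[:,0]/q[:,2]*i["fx"]+i["cx"],q[:,1]/q[:,2]*i["fy"]+i["cy"]]
def rect(n,uv,z):
    p=bp(n,uv,z); (c,s,a)=cv2.minAreaRect((p*1000).astype(np.float32)); return np.round(c,1),np.round(s,1),round(a,1)
E
python3 - <<'E'
from h import *
o=np.array([220,170]); T=lambda *p:(np.array(p)-1.5)/4+o
S=lambda *p:(np.array(p)-1.1)/3.2+np.array([140,80])
for nm,p,z in [("stand",T((101,135),(188,132),(196,333),(108,335)),.02),("pocket",T((126,162),(166,162),(170,305),(132,307)),.02),
 ("head",T((215,433),(361,438),(360,475),(213,470)),.03),("handle",T((245,438),(332,442),(332,472),(244,468)),.072),
 ("board",T((222,100),(505,72),(535,322),(247,347)),.028),("tray",T((505,72),(670,55),(708,305),(537,325)),.019)]:
    q=bp("top",p,z); print(nm,np.round(q*1000).tolist(),"mean",np.round(q.mean(0)*1000,1),rect("top",p,z)[1:])
for nm,p,z in [("stand",S((447,496),(580,411),(631,455),(497,545)),.02),("pocket",S((482,492),(578,432),(598,451),(500,514)),.02),("handle",S((583,264),(600,257),(642,298),(627,308)),.072)]:
    q=bp("scene",p,z); print("S",nm,np.round(q*1000).tolist(),"mean",np.round(q.mean(0)*1000,1),rect("scene",p,z)[1:])
print("pieces",np.round(bp("top",T((345,131),(398,132),(328,203),(365,280),(418,271)),.030)*1000).tolist())
for q in ["tea_cup","rice_bowl","soup_bowl"]:
    d=spotter.spot_in("top",q)
    if d: e=d[0]["extent"]; print(q,d[0]["conf"],bp("top",[(e[0]+e[2])/2,(e[1]+e[3])/2],.06))
E
```

```text
stand [[654.0, 113.0], [654.0, 52.0], [512.0, 50.0], [512.0, 111.0]] mean [582.7  81.4] (array([142.7,  61.7]), 0.8)
pocket [[634.0, 96.0], [633.0, 68.0], [532.0, 67.0], [531.0, 94.0]] mean [582.2  81.3] (array([102.5,  28.2]), 1.2)
head [[443.0, 38.0], [436.0, -61.0], [412.0, -59.0], [418.0, 40.0]] mean [427.3 -10.1] (array([99.6, 24.8]), 86.4)
handle [[439.0, 18.0], [434.0, -39.0], [415.0, -38.0], [419.0, 19.0]] mean [426.8  -9.8] (array([57.4, 19.3]), 85.7)
board [[674.0, 27.0], [688.0, -173.0], [511.0, -183.0], [500.0, 15.0]] mean [593.5 -78.7] (array([176.7, 200.5]), 3.3)
tray [[690.0, -175.0], [698.0, -292.0], [520.0, -305.0], [510.0, -186.0]] mean [ 604.6 -239.6] (array([180.4, 119.3]), 4.1)
S stand [[656.0, 56.0], [515.0, 53.0], [515.0, 112.0], [656.0, 115.0]] mean [585.4  84. ] (array([142.5,  59.8]), 1.1)
S pocket [[632.0, 69.0], [532.0, 69.0], [533.0, 93.0], [635.0, 94.0]] mean [582.9  81.3] (array([103.7,  25. ]), 0.2)
S handle [[435.0, -38.0], [417.0, -35.0], [425.0, 23.0], [443.0, 24.0]] mean [429.9  -6.5] (array([62.5, 17.9]), 82.7)
pieces [[649.0, -59.0], [647.0, -96.0], [598.0, -45.0], [544.0, -68.0], [549.0, -105.0]]
tea_cup 0.89 [[0.76832485 0.07551265]]
rice_bowl 0.88 [[0.67908979 0.46829759]]
soup_bowl 0.78 [[ 0.60268123 -0.46307826]]
```

```bash
cat >> h.py <<'E'
def go(x,y,z,ang,base=None):
    "mm, tool-y angle in deg -> delta_pos cm, twist deg; base=(x,y,z,ang) else from the state"
    if base is None:
        s=get_state(); w,a,b,c=s["orientation"]; p=s["tcp_pos"]*1000
        th=np.degrees(np.arctan2(w*w-a*a+b*b-c*c,2*(a*b-w*c)))
    else: p=np.array(base[:3]); th=base[3]
    t=np.radians(th); d=np.array([x,y,z])-p
    ty=np.array([np.cos(t),np.sin(t)]); tx=np.array([-ty[1],ty[0]])
    print("at",np.round(p,1),round(th,2),"delta cm",np.round([d[:2]@tx/10,d[:2]@ty/10,-d[2]/10],2),"twist",round((th-ang+180)%360-180,1))
E
python3 -c "
from h import *
go(428,-9,130,-4)"
```

```text
at [157.7 553.  231.3] 74.09 delta cm [-41.4  -46.63  10.13] twist 78.1
```

Emit:
play_rows(moves=[{"claw": 8.5, "delta_pos": [-41.4, -46.6, 10.1], "twist": 78}, {"claw": 8.5, "delta_pos": [-41.4, -46.6, 10.1], "twist": 78}, {"claw": 8.5, "delta_pos": [-41.4, -46.6, 10.1], "twist": 78}, {"claw": 8.5, "delta_pos": [-41.4, -46.6, 10.1], "twist": 78}, {"claw": 8.5, "delta_pos": [-41.4, -46.6, 10.1], "twist": 78}, {"claw": 8.5, "delta_pos": [-41.4, -46.6, 10.1], "twist": 78}, {"claw": 8.5, "delta_pos": [-41.4, -46.6, 10.1], "twist": 78}, {"claw": 8.5, "delta_pos": [-41.4, -46.6, 10.1], "twist": 78}, {"claw": 8.5, "delta_pos": [-41.4, -46.6, 10.1], "twist": 78}, {"claw": 8.5, "delta_pos": [-41.4, -46.6, 10.1], "twist": 78}, {"claw": 8.5, "delta_pos": [-41.4, -46.6, 10.1], "twist": 78}, {"claw": 8.5, "delta_pos": [-41.4, -46.6, 10.1], "twist": 78}])

```text
clock: 2.25
tcp_pos: [0.4277, -0.0088, 0.1301]
orientation: [-0.001, 0.731, 0.682, -0.0]
wrist_force: [-0.8, 0.6, 0.3]
finger_gap: 0.0855
```

```bash
python3 -c "
from h import *
go(428,-9,38,-4); print(get_state()['clock'])"
```

```text
at [427.7  -8.8 130.1] -4.01 delta cm [-0.02  0.03  9.21] twist -0.0
2.25
```

Emit:
play_rows(moves=[{"claw": 8.5, "delta_pos": [0, 0, 4.6], "twist": 0}, {"claw": 8.5, "delta_pos": [0, 0, 9.2], "twist": 0}, {"claw": 8.5, "delta_pos": [0, 0, 9.2], "twist": 0}, {"claw": 1.0, "delta_pos": [0, 0, 9.2], "twist": 0}, {"claw": 1.0, "delta_pos": [0, 0, 9.2], "twist": 0}, {"claw": 1.0, "delta_pos": [0, 0, 9.2], "twist": 0}, {"claw": 1.0, "delta_pos": [0, 0, 9.2], "twist": 0}, {"claw": 1.0, "delta_pos": [0, 0, 9.2], "twist": 0}, {"claw": 1.0, "delta_pos": [0, 0, 9.2], "twist": 0}, {"claw": 1.0, "delta_pos": [0, 0, 9.2], "twist": 0}], force=60)

```text
clock: 3.5
tcp_pos: [0.4286, -0.0088, 0.039]
orientation: [0.0, 0.731, 0.682, 0.0]
wrist_force: [-1.2, 0.4, 5.9]
finger_gap: 0.0193
```

```bash
python3 -c "
from h import *
go(614,3,105,93.8)"
```

```text
at [428.6  -8.8  39. ] -3.92 delta cm [ 2.44 18.42 -6.6 ] twist -97.7
```

Emit:
play_rows(moves=[{"claw": 1.0, "delta_pos": [0, 0, -3], "twist": 0}, {"claw": 1.0, "delta_pos": [0, 0, -6.7], "twist": 0}, {"claw": 1.0, "delta_pos": [0.3, 2, -6.7], "twist": -10}, {"claw": 1.0, "delta_pos": [0.6, 4, -6.7], "twist": -20}, {"claw": 1.0, "delta_pos": [0.9, 6.5, -6.7], "twist": -30}, {"claw": 1.0, "delta_pos": [1.2, 9, -6.7], "twist": -40}, {"claw": 1.0, "delta_pos": [1.5, 11.5, -6.7], "twist": -50}, {"claw": 1.0, "delta_pos": [1.8, 14, -6.7], "twist": -60}, {"claw": 1.0, "delta_pos": [2.1, 16, -6.7], "twist": -70}, {"claw": 1.0, "delta_pos": [2.4, 18.4, -6.7], "twist": -80}, {"claw": 1.0, "delta_pos": [2.4, 18.4, -6.7], "twist": -90}, {"claw": 1.0, "delta_pos": [2.4, 18.4, -6.7], "twist": -97.7}])

```text
clock: 5.0
tcp_pos: [0.6131, 0.0026, 0.1044]
orientation: [-0.001, -0.035, 0.999, 0.0]
wrist_force: [0.3, -0.7, -1.8]
finger_gap: 0.0193
```

```bash
python3 - <<'E'
from h import *
for n,(u,v,w,h),f in [("top",(240,170,180,120),4.4),("scene",(170,80,200,170),3.4)]:
    im=imaging.read_camera(n); cv2.imwrite(f"pics/{n}1.png",cv2.resize(cv2.cvtColor(im,cv2.COLOR_RGB2BGR)[v:v+h,u:u+w],None,fx=f,fy=f,interpolation=cv2.INTER_CUBIC))
go(614,3,65,93.8)
E
```

```text
at [612.9   2.6 104.6] 93.78 delta cm [-0.12  0.03  3.96] twist -0.0
```

View pics/scene1.png

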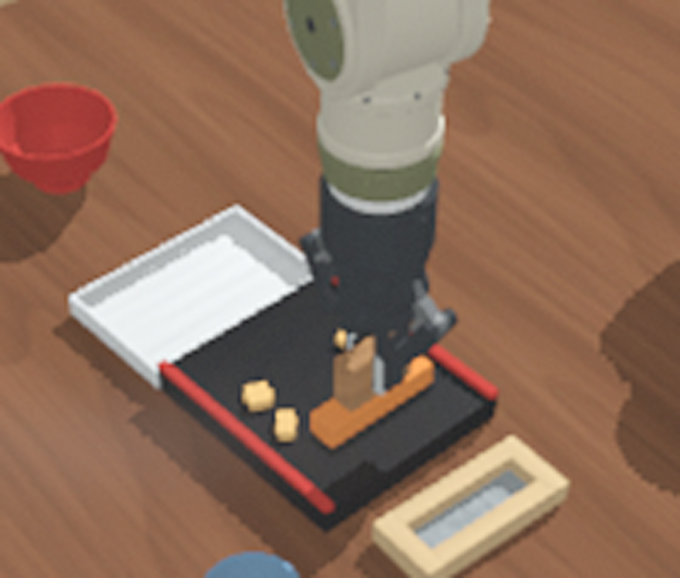

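The scraper is gripped, level, and hangs over the board behind all five pieces. Next I lower it and sweep.

Emit:
play_rows(moves=[{"claw": 1.0, "delta_pos": [0, 0, 2], "twist": 0}, {"claw": 1.0, "delta_pos": [0, 0, 3.5], "twist": 0}, {"claw": 1.0, "delta_pos": [0, 0, 3.9], "twist": 0}, {"claw": 1.0, "delta_pos": [0, 0, 3.9], "twist": 0}])

```text
clock: 5.6
tcp_pos: [0.613, 0.0027, 0.066]
orientation: [-0.0, -0.033, 0.999, 0.0]
wrist_force: [0.1, -0.4, -0.8]
finger_gap: 0.0194
```

Emit:
play_rows(moves=[{"claw": 1.0, "delta_pos": [0, -1.5, 0], "twist": 0}, {"claw": 1.0, "delta_pos": [0, -3.3, 0], "twist": 0}, {"claw": 1.0, "delta_pos": [0, -5.1, 0], "twist": 0}, {"claw": 1.0, "delta_pos": [0, -6.9, 0], "twist": 0}, {"claw": 1.0, "delta_pos": [0, -8.7, 0], "twist": 0}, {"claw": 1.0, "delta_pos": [0, -10.5, 0], "twist": 0}, {"claw": 1.0, "delta_pos": [0, -12.3, 0], "twist": 0}, {"claw": 1.0, "delta_pos": [0, -14.1, 0], "twist": 0}, {"claw": 1.0, "delta_pos": [0, -15.9, 0], "twist": 0}, {"claw": 1.0, "delta_pos": [0, -17.7, 0], "twist": 0}, {"claw": 1.0, "delta_pos": [0, -19.4, 0], "twist": 0}, {"claw": 1.0, "delta_pos": [0, -20.8, 0], "twist": 0}])

```text
clock: 7.1
tcp_pos: [0.627, -0.2061, 0.0662]
orientation: [0.0, -0.033, 0.999, 0.0]
wrist_force: [0.1, 0.6, -0.6]
finger_gap: 0.0195
```

```bash
python3 - <<'E'
from h import *
import time
n,(u,v,w,h),f="scene",(170,80,200,170),3.4
im=imaging.read_camera(n); cv2.imwrite(f"pics/{n}2.png",cv2.resize(cv2.cvtColor(im,cv2.COLOR_RGB2BGR)[v:v+h,u:u+w],None,fx=f,fy=f,interpolation=cv2.INTER_CUBIC))
go(593.5-25.9-5.3,-78.7-1.7+79.8,104,93.8)
E
```

```text
at [ 627.3 -207.9   66.3] 93.68 delta cm [ 5.15 21.1  -3.77] twist -0.1
```

View pics/scene2.png

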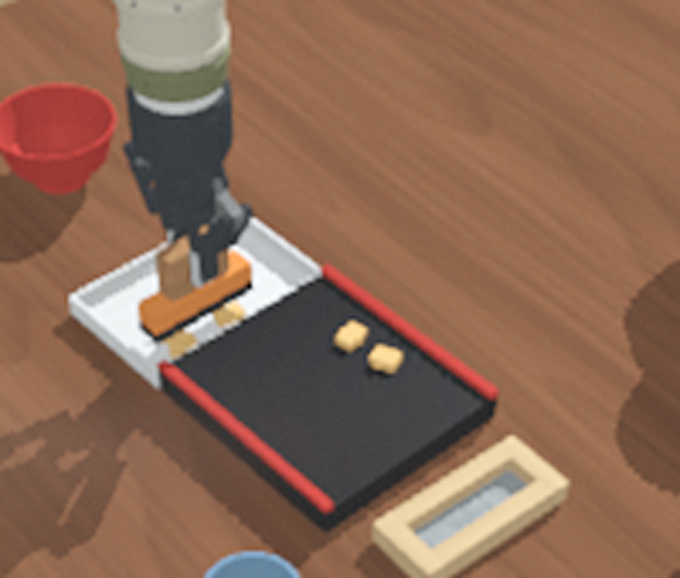

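Pass 1 put its pieces in the tray: two show at (180,343) and (230,313), and the third is probably hidden behind the scraper. Two remain on the board at (351,335) and (386,359).

Emit:
play_rows(moves=[{"claw": 1.0, "delta_pos": [0, 0, -2], "twist": 0}, {"claw": 1.0, "delta_pos": [0, 0, -3.8], "twist": 0}, {"claw": 1.0, "delta_pos": [2.5, 5, -3.8], "twist": 0}, {"claw": 1.0, "delta_pos": [5.1, 10, -3.8], "twist": 0}, {"claw": 1.0, "delta_pos": [5.1, 15, -3.8], "twist": 0}, {"claw": 1.0, "delta_pos": [5.1, 19, -3.8], "twist": 0}, {"claw": 1.0, "delta_pos": [5.1, 21, -3.8], "twist": 0}, {"claw": 1.0, "delta_pos": [5.1, 21, -3.8], "twist": 0}, {"claw": 1.0, "delta_pos": [5.1, 21, -1.5], "twist": 0}, {"claw": 1.0, "delta_pos": [5.1, 21, -0.3], "twist": 0}, {"claw": 1.0, "delta_pos": [5.1, 21, 0], "twist": 0}, {"claw": 1.0, "delta_pos": [5.1, 21, 0], "twist": 0}])

```text
clock: 8.65
tcp_pos: [0.5624, 0.0007, 0.0663]
orientation: [-0.0, -0.033, 0.999, 0.0]
wrist_force: [-0.0, 0.4, -2.1]
finger_gap: 0.0189
```

Emit:
play_rows(moves=[{"claw": 1.0, "delta_pos": [0, -1.5, 0], "twist": 0}, {"claw": 1.0, "delta_pos": [0, -3.3, 0], "twist": 0}, {"claw": 1.0, "delta_pos": [0, -5.1, 0], "twist": 0}, {"claw": 1.0, "delta_pos": [0, -6.9, 0], "twist": 0}, {"claw": 1.0, "delta_pos": [0, -8.7, 0], "twist": 0}, {"claw": 1.0, "delta_pos": [0, -10.5, 0], "twist": 0}, {"claw": 1.0, "delta_pos": [0, -12.3, 0], "twist": 0}, {"claw": 1.0, "delta_pos": [0, -14.1, 0], "twist": 0}, {"claw": 1.0, "delta_pos": [0, -15.9, 0], "twist": 0}, {"claw": 1.0, "delta_pos": [0, -17.7, 0], "twist": 0}, {"claw": 1.0, "delta_pos": [0, -19.4, 0], "twist": 0}, {"claw": 1.0, "delta_pos": [0, -20.8, 0], "twist": 0}])

```text
clock: 10.15
tcp_pos: [0.5761, -0.2074, 0.0663]
orientation: [0.0, -0.033, 0.999, 0.0]
wrist_force: [0.5, -0.0, -1.9]
finger_gap: 0.0191
```

```bash
python3 - <<'E'
from h import *
go(582.5,81.5,104,91)
E
```

```text
at [ 576.1 -207.4   66.3] 93.77 delta cm [-2.54 28.79 -3.77] twist 2.8
```

Emit:
play_rows(moves=[{"claw": 1.0, "delta_pos": [0, 0, -2], "twist": 0}, {"claw": 1.0, "delta_pos": [0, 0, -3.8], "twist": 0}, {"claw": 1.0, "delta_pos": [-1, 5, -3.8], "twist": 0}, {"claw": 1.0, "delta_pos": [-2, 10, -3.8], "twist": 1}, {"claw": 1.0, "delta_pos": [-2.5, 15, -3.8], "twist": 2}, {"claw": 1.0, "delta_pos": [-2.5, 20, -3.8], "twist": 2.8}, {"claw": 1.0, "delta_pos": [-2.5, 25, -3.8], "twist": 2.8}, {"claw": 1.0, "delta_pos": [-2.5, 28, -3.8], "twist": 2.8}, {"claw": 1.0, "delta_pos": [-2.5, 28.8, -3.8], "twist": 2.8}, {"claw": 1.0, "delta_pos": [-2.5, 28.8, -2], "twist": 2.8}, {"claw": 1.0, "delta_pos": [-2.5, 28.8, -0.8], "twist": 2.8}, {"claw": 1.0, "delta_pos": [-2.5, 28.8, -0.8], "twist": 2.8}])

```text
clock: 11.65
tcp_pos: [0.581, 0.082, 0.0731]
orientation: [-0.001, -0.008, 1.0, -0.0]
wrist_force: [0.1, -0.0, -1.4]
finger_gap: 0.0191
```

```bash
python3 - <<'E'
from h import *
B={}
for n,(u,v,w,h),f in [("scene",(170,100,170,150),4),("top",(230,170,180,110),4)]:
    im=imaging.read_camera(n); c=cv2.cvtColor(im,cv2.COLOR_RGB2BGR)
    cv2.imwrite(f"pics/{n}3full.png",c); B[n]=cv2.resize(c[v:v+h,u:u+w],None,fx=f,fy=f,interpolation=cv2.INTER_CUBIC)
    cv2.imwrite(f"pics/{n}3.png",B[n])
s=get_state();print(s["tcp_pos"],s["orientation"])
E
```

```text
[0.58203279 0.08214774 0.07435303] [-9.94403015e-05 -8.12316636e-03  9.99967002e-01  2.95527091e-06]
```

View pics/scene3.png

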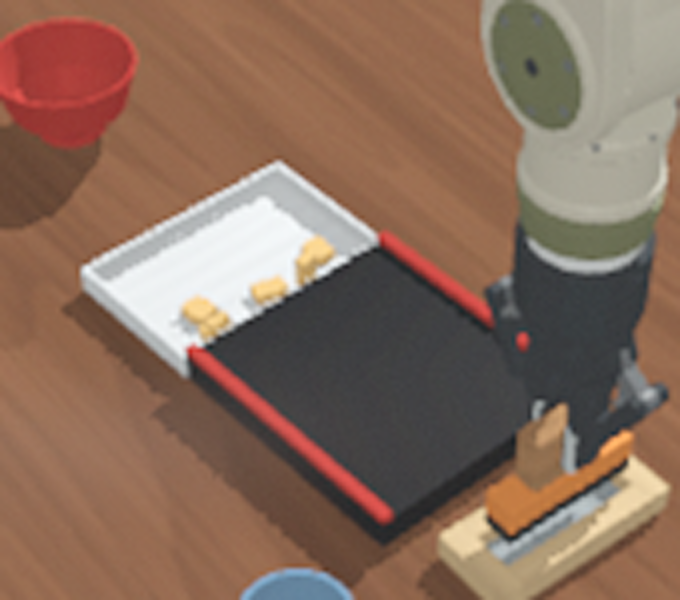

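View pics/top3.png

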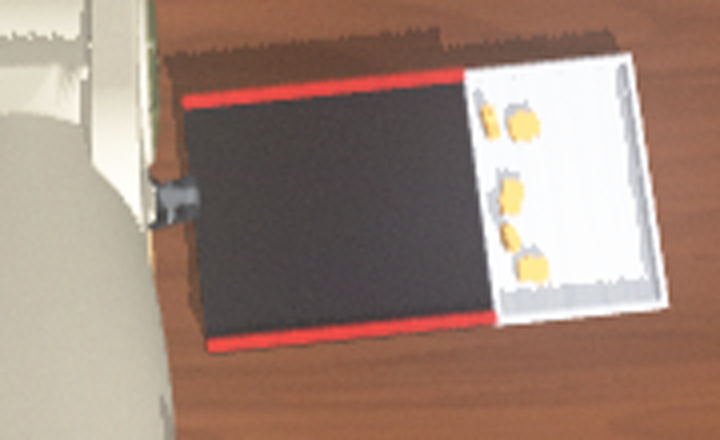

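Both views show the board clear and all five pieces in the tray, two of them tilted: top view (488,122) and (510,237). I'll look closer at those two, and work out the scraper's offset to the pocket from the scene picture.

```bash
python3 - <<'E'
from h import *
a=cv2.imread("pics/scene3full.png"); b=cv2.imread("pics/top3full.png")
L=cv2.resize(a[150:192,205:270],(520,336),interpolation=cv2.INTER_CUBIC)
L2=cv2.resize(a[195:252,275:340],(520,456),interpolation=cv2.INTER_CUBIC)[:,:]
R=cv2.resize(b[180:255,340:375],(280,600),interpolation=cv2.INTER_CUBIC)
c=np.zeros((600,800,3),np.uint8); c[:,520:]=R; c[:264,:520]=cv2.resize(L,(520,264)); c[264:,:416]=cv2.resize(L2,(416,336))
cv2.imwrite("pics/z4.png",c)
E
```

```text
(no output)
```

View pics/z4.png

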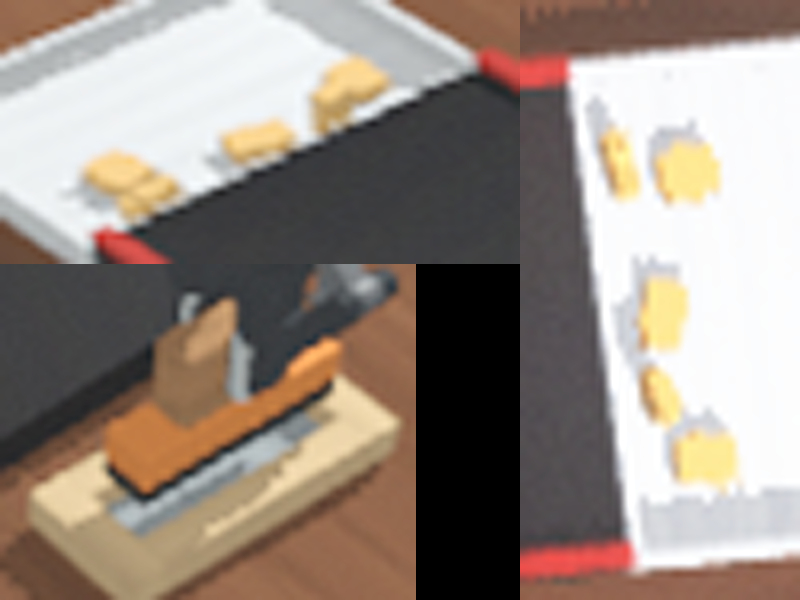

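```bash
python3 - <<'E'
from h import *
p=lambda x,y:((x-3)/6.4+275,(y-264-3)/5.895+195)
s=get_state(); z0=s["tcp_pos"][2]*1000-39
def W(cx,cy,yaw,x,y,z):
    t=np.radians(yaw); return np.array([cx+x*np.cos(t)-y*np.sin(t),cy+x*np.sin(t)+y*np.cos(t),z])/1000
c=s["tcp_pos"]*1000
for nm,m,q in [("+x+y bottom",(145,501),(50,12,0)),("+x-y bottom",(108,470),(50,-12,0)),("+x-y top",(106,425),(50,-12,30)),("-x+y bottom",(331,388),(-50,12,0)),("-x+y top",(341,345),(-50,12,30))]:
    print(nm,np.round(p(*m),1),np.round(pr("scene",W(c[0],c[1],.9,q[0],q[1],z0+q[2]))[0],1), "centre by z:",np.round(bp("scene",p(*m),(z0+q[2])/1000)[0]*1000-np.array([q[0]-.016*q[1],q[1]+.016*q[0]]),1))
# orange mask: head outline over model shift
import itertools
im=cv2.imread("pics/scene3full.png"); hsv=cv2.cvtColor(im,cv2.COLOR_BGR2HSV)
m=((hsv[...,0]<16)&(hsv[...,1]>170)&(hsv[...,2]>120)).astype(np.uint8); m[:195]=0;m[:,:285]=0;m[:,340:]=0;m[245:]=0
print(m.sum(), cv2.boundingRect(m), "pred", np.round(np.r_[[pr("scene",W(c[0],c[1],.9,a*50,b*12,z0+z))[0] for a in(1,-1) for b in(1,-1) for z in(10,30)]],1).tolist())
# pocket & stand outline from first picture (clean): subpixel via mask of pale wood
for n,sl in [("scene",(195,260,270,345)),("top",(190,265,235,275))]:
    im=cv2.imread(f"pics/{n}0.png"); hsv=cv2.cvtColor(im,cv2.COLOR_BGR2HSV)
    k=(hsv[...,0]>12)&(hsv[...,0]<32)&(hsv[...,1]>50)&(hsv[...,1]<150)&(hsv[...,2]>170); k=k.astype(np.uint8); q=np.zeros_like(k); a,b,cc,d=sl; q[a:b,cc:d]=k[a:b,cc:d]
    ct,h=cv2.findContours(q,cv2.RETR_CCOMP,cv2.CHAIN_APPROX_NONE)
    for i,co in enumerate(ct):
        if len(co)>25: print(n,"hole" if h[0,i,3]>=0 else "outer",*rect(n,co[:,0],.02))
E
```

```text
+x+y bottom [297.2 234.7] [297.5 235.8] centre by z: [580.3  79. ]
+x-y bottom [291.4 229.4] [291.  229.9] centre by z: [580.3  81.7]
+x-y top [291.1 221.8] [291.5 221.8] centre by z: [582.7  81.6]
-x+y bottom [326.2 215.5] [327.4 216.4] centre by z: [582.3  78.2]
-x+y top [327.8 208.2] [328.6 208.3] centre by z: [583.5  80.8]
11 (292, 213, 35, 15) pred [[297.7, 233.2], [298.1, 227.8], [291.1, 227.2], [291.5, 221.8], [327.8, 213.7], [328.6, 208.3], [321.2, 208.2], [321.9, 202.8]]
scene outer [585.9  84.9] [146.6  70.1] 1.1
scene hole [584.7  83.6] [107.3  31.8] 0.8
top outer [582.2  81.8] [142.3  62.9] 0.8
top hole [582.3  81.7] [107.3  33.4] 0.9
```

```bash
python3 - <<'E'
from h import *
go(584,83,62,91)
E
```

```text
at [582.   82.1  74.4] 90.93 delta cm [-0.2   0.08  1.24] twist -0.1
```

Emit:
play_rows(moves=[{"claw": 1.0, "delta_pos": [-0.2, 0.1, 0.6], "twist": 0}, {"claw": 1.0, "delta_pos": [-0.2, 0.1, 1.2], "twist": 0}, {"claw": 1.0, "delta_pos": [-0.2, 0.1, 1.2], "twist": 0}, {"claw": 1.0, "delta_pos": [-0.2, 0.1, 1.2], "twist": 0}])

```text
clock: 12.25
tcp_pos: [0.5838, 0.0839, 0.0623]
orientation: [-0.0, -0.009, 1.0, 0.0]
wrist_force: [-0.8, -0.2, -0.7]
finger_gap: 0.0193
```

```bash
python3 - <<'E'
from h import *
im=cv2.cvtColor(imaging.read_camera("scene"),cv2.COLOR_RGB2BGR); cv2.imwrite("pics/scene5full.png",im)
cv2.imwrite("pics/z5.png",cv2.resize(im[200:260,275:345],None,fx=10,fy=10,interpolation=cv2.INTER_CUBIC))
s=get_state(); print(s["tcp_pos"],s["wrist_force"])
E
```

```text
[0.58393627 0.08388607 0.06241106] [-0.73089539 -0.02395756 -0.94388804]
```

View pics/z5.png

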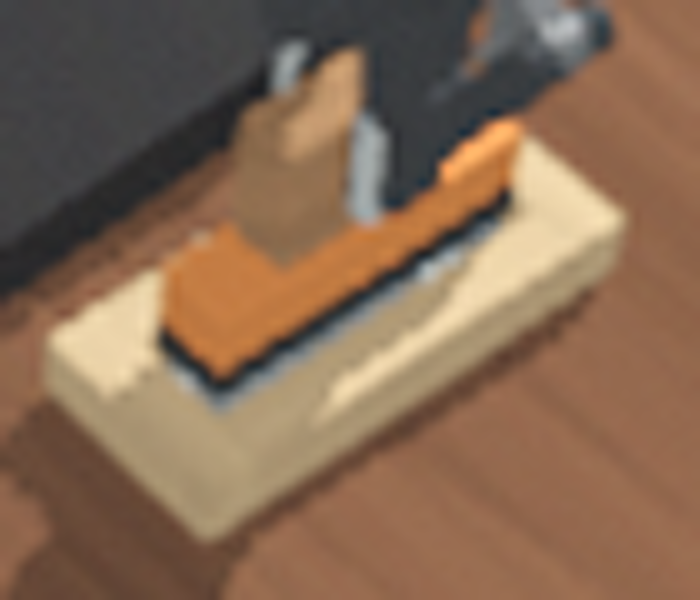

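The rubber hangs just over the pocket, with an even grey sliver along the front edge at (218,400) to (510,205). It looks centred to within about 1 mm, so I lower it.

Emit:
play_rows(moves=[{"claw": 1.0, "delta_pos": [0, -0.05, 0.3], "twist": 0}, {"claw": 1.0, "delta_pos": [0, -0.05, 0.5], "twist": 0}, {"claw": 1.0, "delta_pos": [0, -0.05, 0.7], "twist": 0}, {"claw": 1.0, "delta_pos": [0, -0.05, 0.9], "twist": 0}, {"claw": 1.0, "delta_pos": [0, -0.05, 0.9], "twist": 0}, {"claw": 1.0, "delta_pos": [0, -0.05, 0.9], "twist": 0}])

```text
clock: 13.05
tcp_pos: [0.5839, 0.0833, 0.0532]
orientation: [-0.0, -0.009, 1.0, 0.0]
wrist_force: [0.5, -0.3, -2.3]
finger_gap: 0.019
```

Emit:
play_rows(moves=[{"claw": 1.0, "delta_pos": [0, 0, 0.3], "twist": 0}, {"claw": 1.0, "delta_pos": [0, 0, 0.6], "twist": 0}, {"claw": 1.0, "delta_pos": [0, 0, 0.75], "twist": 0}, {"claw": 1.0, "delta_pos": [0, 0, 0.85], "twist": 0}, {"claw": 1.0, "delta_pos": [0, 0, 0.85], "twist": 0}, {"claw": 1.0, "delta_pos": [0, 0, 0.85], "twist": 0}])

```text
clock: 13.8
tcp_pos: [0.5839, 0.0833, 0.045]
orientation: [0.0, -0.009, 1.0, 0.0]
wrist_force: [-1.2, -0.6, 2.2]
finger_gap: 0.0195
```

Emit:
play_rows(moves=[{"claw": 1.0, "delta_pos": [0, 0, 0.05], "twist": 0}, {"claw": 3.0, "delta_pos": [0, 0, 0], "twist": 0}, {"claw": 5.0, "delta_pos": [0, 0, 0], "twist": 0}, {"claw": 5.0, "delta_pos": [0, 0, 0], "twist": 0}, {"claw": 5.0, "delta_pos": [0, 0, 0], "twist": 0}, {"claw": 5.0, "delta_pos": [0, 0, -3], "twist": 0}, {"claw": 5.0, "delta_pos": [0, 0, -7], "twist": 0}, {"claw": 5.0, "delta_pos": [0, 0, -12], "twist": 0}, {"claw": 5.0, "delta_pos": [8, 0, -15], "twist": 0}, {"claw": 5.0, "delta_pos": [14, 0, -15], "twist": 0}, {"claw": 5.0, "delta_pos": [20, 4, -15], "twist": 0}, {"claw": 5.0, "delta_pos": [20, 8, -15], "twist": 0}])

```text
clock: 15.3
tcp_pos: [0.3797, 0.1594, 0.195]
orientation: [-0.0, -0.007, 1.0, -0.0]
wrist_force: [0.6, 0.0, 0.8]
finger_gap: 0.0499
```

```bash
python3 - <<'E'
from h import *
c=np.zeros((600,700,3),np.uint8)
a=cv2.cvtColor(imaging.read_camera("scene"),cv2.COLOR_RGB2BGR); b=cv2.cvtColor(imaging.read_camera("top"),cv2.COLOR_RGB2BGR)
c[:,:]=0
c[:330,:]=cv2.resize(a[140:250,195:345],(450,330),interpolation=cv2.INTER_CUBIC).__class__((330,700,3),np.uint8)*0 if False else 0
c[:330,:450]=cv2.resize(a[140:250,195:345],(450,330),interpolation=cv2.INTER_CUBIC)
c[330:600,:540]=cv2.resize(b[180:270,235:415],(540,270),interpolation=cv2.INTER_CUBIC)
c[:200,460:700]=cv2.resize(a[200:250,280:340],(240,200),interpolation=cv2.INTER_CUBIC)
cv2.imwrite("pics/z6.png",c); s=get_state(); print(s["clock"],s["tcp_pos"],s["wrist_force"])
E
```

```text
15.4 [0.37942655 0.16303302 0.19527744] [ 0.6568425  -0.75449997 -0.03174698]
```

View pics/z6.png

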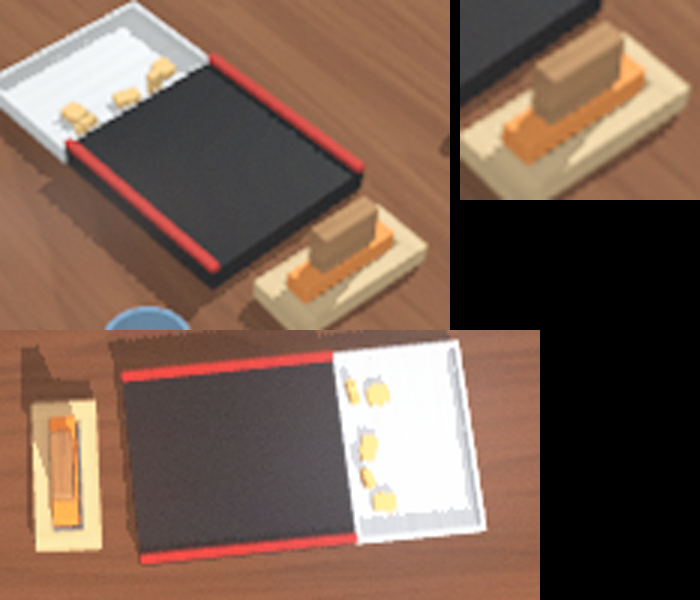

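The scraper stands upright and square in the pocket, at (64,472) in the top panel, and five pieces are in the tray. The arm is clear of everything, so I hand in.

```bash
python3 -c "
from workcell import env
print(env.hand_in())"
```

```text
the job is handed in; nothing more can be done
None
```

I swept all five cracker pieces into the crumb tray in two passes, put the scraper in its stand and handed the job in at about 15 s. `hand_in` reports no verdict.

- **Pieces:** The last pictures show five pieces in the tray and none left on the board. Two of them stand on edge near the wall next to the board. I judged them to be below the rim by eye and did not measure their height. The fingers stayed about 60 mm or more above the table during the sweeps, clear of the pieces.
- **Scraper:** It is upright and square in the pocket. The fingers stopped 45 mm above the table with light contact, which puts the underside about 6 mm up, on the pocket floor. I lowered it under grip and let go only once it rested there.
- **Bowls and cup:** The arm kept well away from them, and none looked moved in the pictures where they showed. I did not measure their positions again at the end.
- **Disagreement:** The two cameras differed by about 3 mm on where the stand is. I aimed between the two readings, took one close look before lowering, and it went in without resistance.

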